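Turn over the photo backing plate onto the easel pins

TASK

For the next photograph, lift the notched grey backing plate off its rest, turn it over so that the face with the two rails, now underneath, comes out on top, and seat it fully home on the pinned easel: leaning against the easel's slope, lower edge down on the ledge, its notches over the two locating pins. Let go of it there, and leave the spare plate without notches where it is.

Things in the scene. Friction and masses are not known exactly. Their poses are not given: they have to be found in the camera images.
- plate: In mm: grey plate, 140 wide (x), 130 tall (y), 12 thick, 0.3 kg; lower edge has 2 through notches 26 wide, 24 deep at x -40 and +18. Two rails 8 wide, 6 high at the side edges of one face (+z), other face flat. Origin: mid lower edge, mid-thickness. Starts on a pinless rest on the left, top leaning 30 deg to robot's right, rails underneath; rest backs its lowest 60: grip across the top's middle.
- easel: In mm: fixed aluminium stand with 2 steel pins, on a dark foot 150 x 110; leans back 30 deg, faces -y. Origin under the seat at table level, z up, x along the ledge (130 long, square to the slope). Pins 10 thick, 18 long, up the slope from the ledge at x -40 and +18: they fit the notches (8 play each way) only with plate x along easel x. Backing slab 100 wide, 60 up the slope.
- seat (a point): In mm: point on top of the easel's ledge, 34 above the table, where the plate's origin comes when home; axes as the easel's (z vertical). A seated plate's y runs along (0, sin30, cos30), its upper outward face looks along (0, -cos30, sin30) in these axes, its under face lies on the backing slab, 6 from this point.
- spare: In mm: spare plate, a bystander: same grey, 105 wide, 130 tall, 12 thick, straight lower edge, no notches, no rails. Leans the same way on a second rest next to the notched plate's, nearer to or farther from the robot. Origin: mid lower edge, mid-thickness; y up the plate, z out of its under face. Leave alone.
Things that resemble listed ones, but are neither listed nor needed, are in the scene too. Leave any yellow look-alike of the plate alone. Leave any red look-alike of the easel alone.

How it is judged:
By the outcome, as a careful person would: the job done as asked, in the order asked, and still so for the second after the job is handed in, with the robot touching nothing.
It also fails if it takes over 38 s, if anything falls off the work surface, if the arm or the gripper's body presses on something with over 40 N, if the wrist force passes 120 N, or if a joint passes its speed limit or range.

ROBOT

A 6-joint arm with a two-finger parallel gripper is mounted at the origin on the work surface. World frame = base frame: x ahead of the robot, y to its left, z up, the work surface at z = 0. Lengths are in m, angles in rad, forces in N, time in s.
With the tool pointing down it reaches from about 0.25 to 0.725 m from the base axis. Payload 4 kg.
Tool frame: the origin (TCP) lies midway between the tips of the shut fingers; the grasp point (between the pads) lies bot.pinch_z behind it (bot.pinch_z is the distance from the TCP to the grasp point, in m); z points along the fingers, y is the direction in which the jaws open and shut (so a half turn about z gives the same grasp; the last joint's range is limited). The gripper opens to 85 mm and grips with 20 to 120 N. Pads are 22 mm wide; open, the fingers measure 114 mm over their backs; the gripper's body (76 mm by 85 mm) begins 54 mm behind the grasp point. The pads swing forward as they close: fully open they stand 13 mm farther back than shut.
Start: joints at [1.135, 0.241, 0.005, 1.335, 0, 1.571], TCP at [0.211, 0.453, 0.231] pointing down, gripper open.
Joint ranges: [-2.72, 2.72], [-1.05, 1.87], [-1.09, 1.28], [-1.99, 2.15], [-1.42, 1.44], [-3.14, 3.14]. Speed limits (rad/s): [2.79, 2.79, 3.14, 3.14, 3.14, 3.14].

INTERFACE

Orientations are given as a unit quaternion [x, y, z, w].
In Python, from workcell import bot gives the robot as it stands. The module is installed in compiled form; this text tells all that it offers.
- The arm moves only by the tool move_arm, never from a script. Its argument "series" is a list that holds one entry, the list of rows, each a list of 7 numbers: the shift along the world's x, y, z in cm, then the turn, a rotation vector about the world's x, y, z in degrees, then the opening, from 0 (shut) to 1 (fully open). A call has exactly 5 rows; each row shifts and turns the pose as measured when the row begins; what a row does not reach is not made up. A row lasts 1/10 s, in which the tool goes at most 50 mm and 8.59 degrees, less where a joint would pass 70% of its speed; a pose out of reach is approached as far as the arm can. A call with a gripper value outside its range is refused whole. The fingers move at their own pace and stop on an object; the grip force is fixed at half the most. Time passes only in rows, so rows that do not move let the fingers close, or fill a call up. It gives the time, the measured TCP pose, the force and the opening at its end, in the units of the state.
- bot.get_obs(): the state, without advancing time (a new reading comes with each control period).
- bot.camera(name): name is "scene" or "top" or "wrist"; returns (picture, depth): 400x640x3 uint8, red, green, blue; 400x640 float32, m along the optical axis (not along the pixel's ray), 0 where there is no reading.
- bot.camera_info(name): a dict with "vfov" (degrees; the focal length in pixels is half the picture's height over the tangent of half this angle, whatever the lens; pixels are square), "cx", "cy" (the principal point, pixels), "k1" (the pictures are not rectified: a ray, as slopes to the right and down, at radius r is drawn at 1 + k1 r^2 times it, then the intrinsics apply), "cam_to_world" (4x4, takes a point from camera to world coordinates); the wrist camera has in their place "tool_from_camera" (4x4, takes a point from camera to tool coordinates, whose origin is the TCP and whose axes are the flange's). Camera axes: x right, y down, z forward; pixel columns grow to the right and rows downward; lengths in m; the calibration is good to about 2 mm. A picture is of the moment at which its call begins: read the wrist's pose just before it. camera_info takes no time and is no camera call.
- bot.job_done(): hands the job in, once; it reports no verdict.
Trained networks look in the newest picture that a camera, given by its name, has taken for a name from the list of things; names that differ only in an ending like _2 or _b are one class to them, and where a whole thing is asked for, a point or a joint stands for the part that bears it (a point fixed in the world has none). Each returns a list of dicts, best first, with "confidence" (0 to 1); they miss things now and then, are a little off and sometimes report something else, mostly with a low value. They report only what shows in the picture. A call takes as long as a camera call. They do not tell look-alikes from the thing itself.
- bot.find_in(camera, target): "at" ([x, y, z] in m, in world coordinates, good to about 4 mm: the middle of the surface that is visible of it).
The state is a dict: "clock": time; "joint_pos": joint angles; "joint_vel": joint speeds; "tau": joint torques, N m; "eef_pos": TCP position; "tool_rot": TCP orientation; "ft_force": force on the tool from outside, world axes, zero at the start; "ft_torque": the same for the moment, N m; "grip_width": finger opening in m.
Only numpy, scipy, OpenCV 4.12 (cv2) and the standard library are available. Lean on these libraries where they do the work, as an engineer would, in place of code of your own. Each camera call takes 0.05 s, during which the arm holds its last target.

## Working session

There is one attempt and no reset: what is moved stays moved. The work goes in short steps, Python scripts to look and compute and a tool call to move; the robot and the scene stay as the last step left them, time stands still between calls to the robot, and variables do not carry over. Pictures are saved under pics/ and viewed, and the job is handed in when it is done.

Besides the shell and the picture viewer there is one more tool, called after "Request:" as name(argument=value, ...), one argument or row to a line, values as JSON. move_arm: Moves the arm, as the interface text tells. Its arguments: {"type":"object","properties":{"series":{"type":"array","items":{"type":"array","items":{"type":"array","items":{"type":"number"}}}}},"required":["series"]}

```bash
mkdir -p pics; ls; cat > h.py <<'E'
import numpy as np, cv2
from workcell import bot
from scipy.spatial.transform import Rotation as R
def cam(name):
    o=bot.get_obs(); p,d=bot.camera(name); i=bot.camera_info(name)
    if name=='wrist':
        T=np.eye(4);T[:3,:3]=R.from_quat(o['tool_rot']).as_matrix();T[:3,3]=o['eef_pos']
        T=T@np.array(i['tool_from_camera'])
    else: T=np.array(i['cam_to_world'])
    return p,d,i,T
def K(i):
    f=200/np.tan(np.radians(i['vfov'])/2); return np.array([[f,0,i['cx']],[0,f,i['cy']],[0,0,1]]),np.array([i['k1'],0,0,0.])
def cloud(d,i,T):
    k,D=K(i); v,u=np.mgrid[0:400,0:640]
    n=cv2.undistortPoints(np.stack([u,v],-1).reshape(-1,1,2).astype(np.float64),k,D).reshape(400,640,2)
    P=np.concatenate([n*d[...,None],d[...,None]],-1)
    return P@T[:3,:3].T+T[:3,3]
def proj(P,i,T):
    k,D=K(i); C=(np.atleast_2d(P)-T[:3,3])@T[:3,:3]
    return cv2.projectPoints(C.reshape(-1,1,3),np.zeros(3),np.zeros(3),k,D)[0].reshape(-1,2)
E
cat > a.py <<'E'
from h import *
for n in ['scene','top']:
    p,d,i,T=cam(n); cv2.imwrite(f'pics/{n}0.png',p[...,::-1]); np.savez(f'{n}0.npz',p=p,d=d,T=T,i=i)
    print(n,i['vfov'],i['k1'],T.round(3).tolist())
    for t in ['plate','easel','spare']:
        print(t,[(np.round(r['at'],3).tolist(),round(r['confidence'],2)) for r in bot.find_in(n,t)])
o=bot.get_obs();print({k:np.round(v,3).tolist() for k,v in o.items()},bot.pinch_z)
E
python3 a.py
```

```text
pics
scene 43.03199230342943 -0.14688190885323565 [[0.726, 0.522, -0.448, 0.944], [0.688, -0.544, 0.481, -0.577], [0.008, -0.657, -0.754, 0.914], [0.0, 0.0, 0.0, 1.0]]
plate [([0.225, 0.289, 0.011], 0.84), ([0.657, 0.165, 0.132], 0.74)]
easel [([0.3, -0.28, 0.033], 0.75), ([0.512, -0.223, 0.032], 0.68)]
spare [([0.449, 0.128, 0.131], 0.88)]
top 50.66633164030776 -0.04409655643370179 [[-0.012, -0.995, 0.095, 0.329], [-1.0, 0.012, 0.006, -0.034], [-0.007, -0.095, -0.995, 0.979], [0.0, 0.0, 0.0, 1.0]]
plate [([0.216, 0.293, 0.014], 0.88), ([0.642, 0.184, 0.117], 0.77)]
easel [([0.282, -0.262, 0.009], 0.89), ([0.491, -0.204, 0.01], 0.61)]
spare [([0.437, 0.149, 0.116], 0.96)]
{'clock': 0.4, 'joint_pos': [1.135, 0.241, 0.005, 1.335, -0.0, 1.571], 'joint_vel': [-0.0, -0.002, 0.001, -0.001, -0.001, 0.001], 'tau': [0.0, -37.178, 25.233, 0.005, 0.0, 0.0], 'eef_pos': [0.211, 0.453, 0.231], 'tool_rot': [0.216, 0.976, -0.0, -0.0], 'ft_force': [0.676, 0.124, -1.24], 'ft_torque': [0.042, 0.008, 0.018], 'grip_width': 0.086} 0.0187
```

View pics/scene0.png

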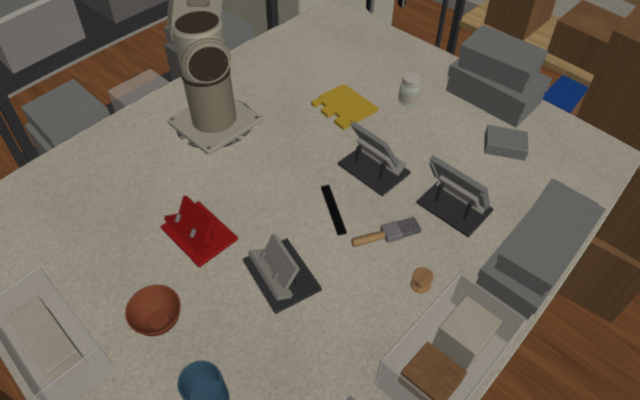

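View pics/top0.png

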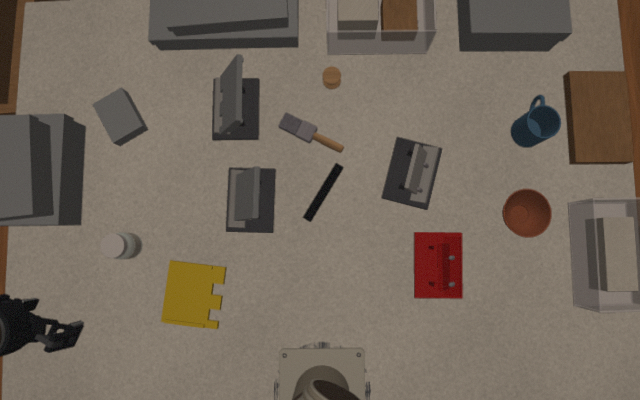

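The easel is the dark-footed one at (283,272) in the scene view. The far rest at (460,185) holds the wider plate and the near one at (375,155) the narrower spare. The yellow and red decoys are separate. Next I measure the planes.

```bash
cat > b.py <<'E'
from h import *
for n,boxes in [('scene',[(410,140,100,100),(235,225,100,90)]),('top',[(195,40,80,110),(370,125,85,95)])]:
    z=np.load(n+'0.npz',allow_pickle=True); P=z['p']
    ims=[cv2.resize(P[y:y+h,x:x+w,::-1],(400,int(400*h/w)),interpolation=cv2.INTER_CUBIC)[:500] for x,y,w,h in boxes]
    H=max(m.shape[0] for m in ims); ims=[np.pad(m,((0,H-m.shape[0]),(0,0),(0,0))) for m in ims]
    cv2.imwrite(f'pics/{n}_zoom.png',np.clip(np.hstack(ims)*1.6,0,255).astype(np.uint8))
    C=cloud(z['d'],z['i'].item(),z['T'])
    for nm,c in [('plate',(0.655,0.175)),('spare',(0.44,0.14)),('easel',(0.5,-0.21))]:
        m=(abs(C[...,0]-c[0])<.1)&(abs(C[...,1]-c[1])<.1)&(C[...,2]>0.02)&(z['d']>0)
        Q=C[m]; print(n,nm,len(Q),Q.min(0).round(3),Q.max(0).round(3))
        # ransac planes
        rng=np.random.default_rng(0)
        rem=Q
        for k in range(3):
            if len(rem)<60: break
            best=None
            for _ in range(800):
                a=rem[rng.choice(len(rem),3,False)]; nn=np.cross(a[1]-a[0],a[2]-a[0]); l=np.linalg.norm(nn)
                if l<1e-7: continue
                nn/=l; inl=abs((rem-a[0])@nn)<.0025
                if best is None or inl.sum()>best.sum(): best=inl
            S=rem[best]; c0=S.mean(0); nn=np.linalg.svd(S-c0)[2][2]; nn*=np.sign(nn[2])
            print('  plane',len(S),'c',c0.round(4),'n',nn.round(3),'rng',S.min(0).round(3),S.max(0).round(3)); rem=rem[~best]
E
python3 b.py
```

```text
scene plate 1692 [0.581 0.077 0.02 ] [0.723 0.238 0.152]
  plane 753 c [0.6566 0.1775 0.095 ] n [-0.018  0.913  0.407] rng [0.582 0.151 0.02 ] [0.722 0.212 0.149]
  plane 435 c [0.65   0.1781 0.105 ] n [-0.029  0.918  0.395] rng [0.581 0.155 0.023] [0.722 0.216 0.152]
  plane 156 c [0.6447 0.171  0.0883] n [-0.02   0.993  0.117] rng [0.582 0.161 0.02 ] [0.721 0.182 0.151]
scene spare 1227 [0.381 0.113 0.02 ] [0.503 0.201 0.152]
  plane 480 c [0.4392 0.142  0.0914] n [0.016 0.915 0.402] rng [0.384 0.115 0.021] [0.501 0.175 0.15 ]
  plane 247 c [0.4472 0.1402 0.1068] n [0.009 0.921 0.389] rng [0.381 0.12  0.022] [0.501 0.177 0.151]
  plane 152 c [0.4848 0.1567 0.0606] n [-0.924  0.349  0.156] rng [0.471 0.115 0.021] [0.499 0.201 0.143]
scene easel 1906 [ 0.418 -0.275  0.02 ] [ 0.553 -0.181  0.086]
  plane 955 c [ 0.4942 -0.2187  0.0582] n [-0.222 -0.827  0.517] rng [ 0.423 -0.256  0.024] [ 0.551 -0.191  0.086]
  plane 467 c [ 0.4907 -0.2451  0.0373] n [0.134 0.461 0.877] rng [ 0.42  -0.271  0.024] [ 0.553 -0.206  0.045]
  plane 215 c [ 0.4905 -0.2347  0.053 ] n [-0.163 -0.588  0.792] r
[... 493 characters left out ...]
[0.4344 0.156  0.0958] n [0.03  0.859 0.511] rng [0.371 0.119 0.035] [0.499 0.196 0.151]
  plane 298 c [0.4337 0.1665 0.0828] n [0.036 0.8   0.599] rng [0.371 0.115 0.033] [0.5   0.205 0.15 ]
  plane 112 c [0.4107 0.185  0.0346] n [-0.014 -0.479  0.878] rng [0.369 0.17  0.025] [0.499 0.197 0.044]
top easel 1428 [ 0.419 -0.275  0.02 ] [ 0.553 -0.18   0.087]
  plane 604 c [ 0.491  -0.2188  0.0583] n [-0.231 -0.812  0.537] rng [ 0.423 -0.255  0.028] [ 0.548 -0.188  0.086]
  plane 442 c [ 0.4815 -0.2425  0.0376] n [0.129 0.466 0.875] rng [ 0.419 -0.27   0.024] [ 0.55  -0.206  0.045]
  plane 186 c [ 0.4876 -0.2243  0.0599] n [-0.171 -0.575  0.8  ] rng [ 0.419 -0.275  0.032] [ 0.545 -0.184  0.083]
```

View pics/scene_zoom.png

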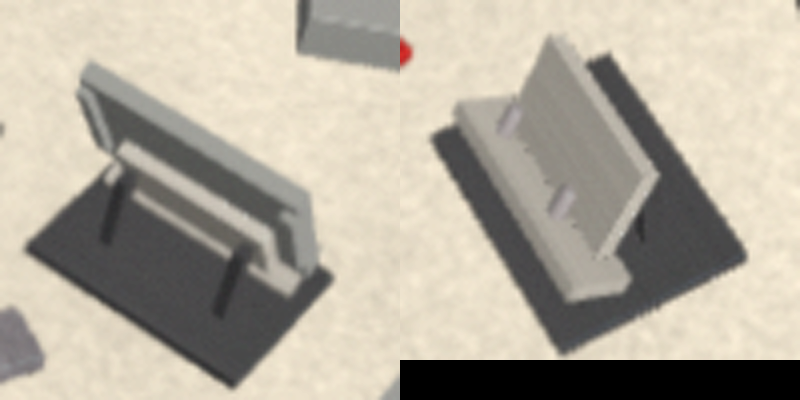

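View pics/top_zoom.png

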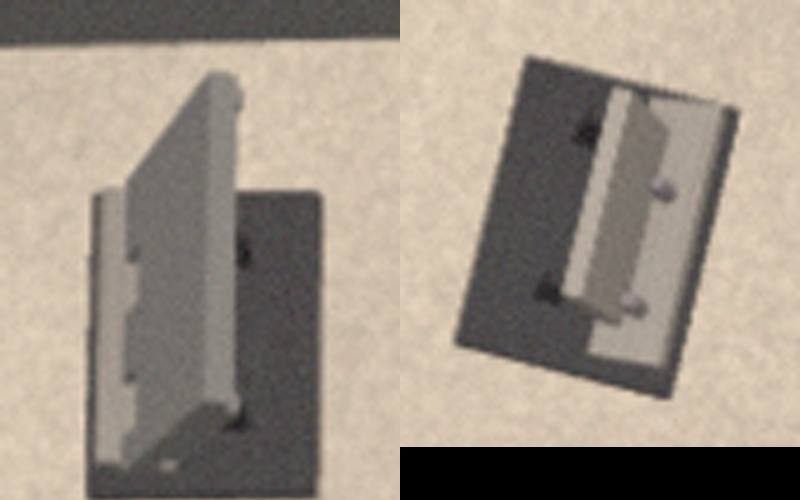

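```bash
cat > c.py <<'E'
from h import *
for n in ['scene','top']:
    z=np.load(n+'0.npz',allow_pickle=True); C=cloud(z['d'],z['i'].item(),z['T'])
    # foot: dark pixels, minAreaRect in world
    g=z['p'].max(-1); 
    for nm,c,hw in [('easel',(0.50,-.21),.11),('rest',(.65,.16),.11)]:
        m=(g<75)&(abs(C[...,0]-c[0])<hw)&(abs(C[...,1]-c[1])<hw)&(C[...,2]<.03)&(z['d']>0)
        m=cv2.morphologyEx(m.astype(np.uint8),cv2.MORPH_OPEN,np.ones((3,3)))>0
        print(n,nm,m.sum(),'foot',cv2.minAreaRect((C[m][:,:2]*1000).astype(np.float32)),C[m][:,2].mean())
    for yaw in [-15.0,-15.6,-16.2]:
        a=np.radians(yaw); ex=np.array([np.cos(a),np.sin(a),0]); ey=np.array([-np.sin(a),np.cos(a),0])
        m=(abs(C[...,0]-.5)<.11)&(abs(C[...,1]+.21)<.11)&(C[...,2]>.028)&(z['d']>0)
        Q=C[m]; nrm=-ey*np.cos(np.pi/6)+np.array([0,0,.5]); up=ey*.5+np.array([0,0,np.cos(np.pi/6)])
        X=Q@ex;N=Q@nrm;U=Q@up
        led=(abs(U-np.median(U[(Q[:,2]<.046)]))<.003)
        N0=np.histogram(N,bins=np.arange(N.min(),N.max(),.001)); k=N0[0].argmax(); pk=N0[1][k]+.0005
        f=abs(N-pk)<.003; pk=np.median(N[f]); f=abs(N-pk)<.003
        ul=np.median(U[led])
        print(' yaw',yaw,'face N',pk.round(4),'std',N[f].std().round(5),'slope/x',np.polyfit(X[f],N[f],1)[0].round(4),
          'slab X',np.percentile(X[f&(U>ul+.025)],[0.5,99.5]).round(4),'ledgeU',ul.round(4),'ledge X',np.percentile(X[led],[.5,99.5]).round(4))
E
python3 c.py
```

```text
scene easel 1413 foot ((494.2248229980469, -215.44497680664062), (110.19438171386719, 149.39707946777344), 74.52731323242188) 0.010318745417127129
scene rest 1570 foot ((652.71240234375, 195.81243896484375), (147.9051971435547, 109.42925262451172), 0.3712290823459625) 0.010615260341674995
 yaw -15.0 face N 0.1014 std 0.00119 slope/x 0.0028 slab X [0.4815 0.581 ] ledgeU -0.0224 ledge X [0.4661 0.5961]
 yaw -15.6 face N 0.0965 std 0.00119 slope/x -0.0046 slab X [0.4823 0.5817] ledgeU -0.0196 ledge X [0.4673 0.5972]
 yaw -16.2 face N 0.0916 std 0.00122 slope/x -0.0113 slab X [0.4831 0.5823] ledgeU -0.0167 ledge X [0.4684 0.5984]
top easel 1487 foot ((490.6989440917969, -215.08294677734375), (109.4131088256836, 149.07589721679688), 74.42120361328125) 0.011022562241390763
top rest 1262 foot ((650.7274169921875, 196.68423461914062), (109.6401596069336, 149.0592041015625), 89.52371978759766) 0.010752755136784644
 yaw -15.0 face N 0.1022 std 0.00102 slope/x 0.0096 slab X [0.4807 0.5802] ledgeU -0.0223 ledge X [0.4655 0.5948]
 yaw -15.6 face N 0.0974 std 0.00097 slope/x 0.0024 slab X [0.4815 0.581 ] ledgeU -0.0195 ledge X [0.4665 0.5966]
 yaw -16.2 face N 0.0927 std 0.00099 slope/x -0.0045 slab X [0.4822 0.5818] ledgeU -0.0166 ledge X [0.4676 0.5976]
```

```bash
cat > d.py <<'E'
from h import *
for n in ['scene','top']:
    z=np.load(n+'0.npz',allow_pickle=True); C=cloud(z['d'],z['i'].item(),z['T'])
    m=(abs(C[...,0]-.65)<.085)&(abs(C[...,1]-.18)<.1)&(C[...,2]>.025)&(z['d']>0)
    Q=C[m]; nrm=np.array([0,.866,.5]); up=np.array([0,-.5,.866]); N=Q@nrm;U=Q@up;X=Q[:,0]
    h=np.histogram(N,bins=np.arange(N.min(),N.max(),.001)); print(n,'N hist',[(round(b,3),c) for b,c in zip(h[1],h[0]) if c>30])
    k=N>h[1][h[0].argmax()]-.004
    print('U pct',np.percentile(U[k],[.5,2,98,99.5]).round(4),'X',np.percentile(X[k],[.5,99.5]).round(4))
    if n=='top':
        f=k&(abs(N-np.median(N[k]))<.004); print(np.linalg.lstsq(np.c_[X[f]-.65,U[f],np.ones(f.sum())],N[f],rcond=None)[0],np.median(N[f]))
    t=U>np.percentile(U,99.5)-.004; print('top edge N range',np.percentile(N[t],[1,50,99]).round(4),np.median(U[t]))
E
python3 d.py
```

```text
scene N hist [(np.float64(0.194), np.int64(61)), (np.float64(0.195), np.int64(73)), (np.float64(0.196), np.int64(99)), (np.float64(0.197), np.int64(39)), (np.float64(0.198), np.int64(32)), (np.float64(0.199), np.int64(62)), (np.float64(0.2), np.int64(60)), (np.float64(0.201), np.int64(36)), (np.float64(0.202), np.int64(41)), (np.float64(0.203), np.int64(39)), (np.float64(0.204), np.int64(159)), (np.float64(0.205), np.int64(282)), (np.float64(0.206), np.int64(91)), (np.float64(0.207), np.int64(38)), (np.float64(0.208), np.int64(37)), (np.float64(0.209), np.int64(32)), (np.float64(0.211), np.int64(44)), (np.float64(0.212), np.int64(32)), (np.float64(0.213), np.int64(31)), (np.float64(0.214), np.int64(41)), (np.float64(0.215), np.int64(39))]
U pct [-0.0838 -0.0792  0.05    0.0516] X [0.5822 0.7217]
top edge N range [0.2046 0.2106 0.2164] 0.048524410510888155
top N hist [(np.float64(0.205), np.int64(41)), (np.float64(0.206), np.int64(33)), (np.float64(0.207), np.int64(40)), (np.float64(0.208), np.int64(38)), (np.float64(0.209), np.int64(37)), (np.float64(0.21), np.int64(46)), (np.float64(0.211), np.int64(48)), (np.float64(0.212), np.int64(49)), (np.float64(0.213), np.int64(42)), (np.float64(0.214), np.int64(58)), (np.float64(0.215), np.int64(215)), (np.float64(0.216), np.int64(707)), (np.float64(0.217), np.int64(150)), (np.float64(0.226), np.int64(56))]
U pct [-0.0905 -0.0874  0.0498  0.0513] X [0.5812 0.7208]
[ 0.00526356 -0.00893646  0.21631834] 0.21651905381306186
top edge N range [0.2049 0.2108 0.2169] 0.048937715742336296
```

```bash
cat > t.py <<'E'
from h import *
import sys
PO=np.array([.6513,.2228,.035])
Rg=np.array([[-1,0,0],[0,.8660,.5],[0,.5,-.8660]]).T
upg=np.array([0,-.5,.866])
def go(p,Rt):
    o=bot.get_obs(); Rc=R.from_quat(o['tool_rot'])
    rv=np.degrees((R.from_matrix(Rt)*Rc.inv()).as_rotvec())
    print('clock',round(o['clock'],2),'d cm',((p-o['eef_pos'])*100).round(2),'rot',rv.round(1),'|rot|',np.linalg.norm(rv).round(1),'F',np.round(o['ft_force'],1),'w',round(o['grip_width'],4),'pos',np.round(o['eef_pos'],4))
    print(' j',np.round(o['joint_pos'],2))
E
python3 -c "
from t import *
go(PO+.22*upg,Rg)"
```

```text
clock 0.4 d cm [ 44.03 -34.04  -0.56] rot [29.5 -6.5 24.4] |rot| 38.9 F [ 0.7  0.1 -1.2] w 0.0856 pos [0.211  0.4532 0.2312]
 j [ 1.14  0.24  0.    1.34 -0.    1.57]
```

Request:
move_arm(
  series=[
    [[2.0,-1.5,1.5,0,0,3,1],[3.5,-2.7,1,3,-0.6,2.5,1],[3.8,-2.9,0.5,3,-0.6,2.5,1],[3.8,-2.9,0,3,-0.6,2.5,1],[3.8,-2.9,0,3,-0.6,2.5,1]],
  ],
)

```text
clock: 0.9
eef_pos: [0.3811, 0.3256, 0.2621]
tool_rot: [0.09, 0.99, 0.111, 0.003]
ft_force: [1.1, 0.8, 0.4]
grip_width: 0.0855
```

```bash
python3 -c "
from t import *
go(PO+.22*upg,Rg)"
```

```text
clock 0.9 d cm [ 27.02 -21.28  -3.66] rot [17.2 -2.4 10.1] |rot| 20.1 F [1.1 0.8 0.4] w 0.0855 pos [0.3811 0.3256 0.2621]
 j [ 0.61  0.11 -0.1   1.22  0.17  0.8 ]
```

Request:
move_arm(
  series=[
    [[3.8,-3.0,0,3,-0.5,2,1],[3.8,-3.0,0,3,-0.5,2,1],[3.8,-3.0,0,3,-0.5,2,1],[3.8,-3.0,-0.5,3,-0.5,2,1],[3.8,-3.0,-1,3,-0.4,2,1]],
  ],
)

```text
clock: 1.4
eef_pos: [0.5769, 0.1699, 0.2528]
tool_rot: [-0.004, 0.969, 0.248, 0.01]
ft_force: [0.2, 1.6, 0.1]
grip_width: 0.0857
```

```bash
python3 -c "
from t import *
go(PO+.22*upg,Rg)"
```

```text
clock 1.4 d cm [ 7.44 -5.71 -2.73] rot [ 1.2  1.2 -0.1] |rot| 1.7 F [0.2 1.6 0.1] w 0.0857 pos [0.5769 0.1699 0.2528]
 j [0.04 0.38 0.16 1.31 0.5  0.04]
```

Request:
move_arm(
  series=[
    [[3.0,-2.3,-0.5,0.4,0.4,0,1],[2.5,-2.0,-0.8,0.4,0.4,0,1],[1.9,-1.4,-1.4,0.4,0.4,0,1],[0,0,0,0,0,0,1],[0,0,0,0,0,0,1]],
  ],
)

```text
clock: 1.9
eef_pos: [0.6579, 0.1008, 0.2182]
tool_rot: [0.006, 0.966, 0.259, -0.002]
ft_force: [-0.0, -0.3, 0.2]
grip_width: 0.0856
```

```bash
cat > e.py <<'E'
from t import *
go(PO+.22*upg,Rg)
p,d,i,T=cam('wrist'); cv2.imwrite('pics/wrist1.png',p[...,::-1]); C=cloud(d,i,T)
# expected plate corners
pts=[PO+np.array([x,0,0])+y*upg+zz*np.array([0,.866,.5]) for x in(-.07,.07) for y in (0,.13) for zz in(-.006,.006)]
print(proj(np.array(pts),i,T).round(0).tolist())
m=(d>0)&(abs(C[...,0]-.65)<.1)&(abs(C[...,1]-.18)<.1)&(C[...,2]>.025)
Q=C[m];N=Q@np.array([0,.866,.5]);U=Q@upg;X=Q[:,0]
t=abs(U-np.percentile(U,98))<.004
print(len(Q),'U99',np.percentile(U,[90,98,99.5]),'top N',np.percentile(N[t],[2,50,98]),'X',np.percentile(X[t],[1,99]), 'yaw slope',np.polyfit(X[t],N[t],1)[0])
E
python3 e.py
```

```text
clock 1.9 d cm [-0.66  1.2   0.73] rot [ 0.  -0.4  0.6] |rot| 0.7 F [-0.  -0.3  0.2] w 0.0856 pos [0.6579 0.1008 0.2182]
 j [-0.08  0.6   0.41  1.43  0.52 -0.08]
[[328.0, 89.0], [340.0, 88.0], [332.0, 89.0], [351.0, 89.0], [329.0, 222.0], [340.0, 221.0], [333.0, 285.0], [349.0, 285.0]]
22479 U99 [0.2183628  0.22301936 0.22494954] top N [0.22046482 0.22923623 0.26649927] X [0.63935861 0.64699263] yaw slope 5.918458178591892
```

View pics/wrist1.png

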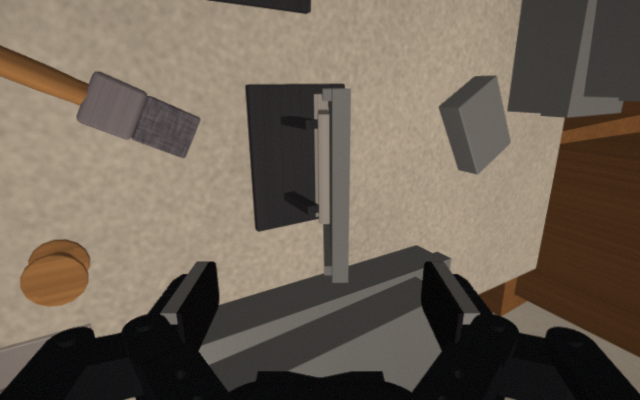

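```bash
cat > e2.py <<'E'
from t import *
p,d,i,T=cam('wrist'); C=cloud(d,i,T)
m=(d>0)&(abs(C[...,0]-.65)<.1)&(abs(C[...,1]-.18)<.1)&(C[...,2]>.025)&(C[...,2]<.16)
Q=C[m];N=Q@np.array([0,.866,.5]);U=Q@upg;X=Q[:,0]
t=(abs(U-.049)<.008); print(t.sum(),np.percentile(U[t],[5,50,95]).round(4),'topN',np.percentile(N[t],[2,50,98]).round(4),'X',np.percentile(X[t],[1,99]).round(4),'slope',np.polyfit(X[t],N[t],1)[0])
E
python3 e2.py
```

```text
3500 [0.0451 0.0469 0.0479] topN [0.2041 0.2099 0.2158] X [0.5812 0.7188] slope -0.0010216781524051194
```

Request:
move_arm(
  series=[
    [[-0.7,1.1,0.7,0,-0.4,0.6,1],[0,0,0,0,0,0,1],[0,1.0,-1.7,0,0,0,1],[0,1.25,-2.1,0,0,0,1],[0,0.5,-0.9,0,0,0,1]],
  ],
)

```text
clock: 2.5
eef_pos: [0.6485, 0.1463, 0.1876]
tool_rot: [-0.006, 0.966, 0.259, 0.006]
ft_force: [-0.3, -0.6, -0.7]
grip_width: 0.0856
```

```bash
python3 -c "
from t import *
PO=np.array([.6505,.2228,.035])
go(PO+.086*upg,Rg)"
```

```text
clock 2.5 d cm [ 0.2   3.35 -7.81] rot [ 0.   0.9 -0.5] |rot| 1.0 F [-0.3 -0.6 -0.7] w 0.0856 pos [0.6485 0.1463 0.1876]
 j [-0.01  0.57  0.29  1.28  0.52 -0.02]
```

Request:
move_arm(
  series=[
    [[0.2,-0.6,-0.4,0,0.6,-0.4,1],[0,0,0,0,0,0,1],[0,0,0,0,0,0,1],[0,0.5,-0.87,0,0,0,1],[0,0,0,0,0,0,1]],
  ],
)

```text
clock: 3.0
eef_pos: [0.6507, 0.1458, 0.1773]
tool_rot: [-0.002, 0.966, 0.258, 0.003]
ft_force: [0.5, 0.7, 0.2]
grip_width: 0.0853
```

```bash
python3 -c "
from t import *
PO=np.array([.6505,.2228,.035])
go(PO+.086*upg,Rg)"
```

```text
clock 3.0 d cm [-0.02  3.4  -6.78] rot [ 0.1  0.4 -0.1] |rot| 0.5 F [0.5 0.7 0.2] w 0.0853 pos [0.6507 0.1458 0.1773]
 j [-0.01  0.59  0.28  1.27  0.52 -0.01]
```

Request:
move_arm(
  series=[
    [[0,0.6,-1.5,0,0.3,0,1],[0,0.9,-1.9,0,0,0,1],[0,0.9,-1.8,0,0,0,1],[0,0.4,-0.8,0,0,0,1],[0,0,0,0,0,0,1]],
  ],
)

```text
clock: 3.5
eef_pos: [0.6524, 0.1733, 0.1171]
tool_rot: [-0.001, 0.966, 0.258, 0.003]
ft_force: [0.3, -0.2, 0.0]
grip_width: 0.0852
```

```bash
python3 -c "
from t import *
PO=np.array([.6505,.2228,.035])
go(PO+.086*upg,Rg)"
```

```text
clock 3.5 d cm [-0.19  0.65 -0.77] rot [ 0.1  0.4 -0. ] |rot| 0.4 F [ 0.3 -0.2  0. ] w 0.0852 pos [0.6524 0.1733 0.1171]
 j [0.03 0.63 0.19 1.11 0.52 0.04]
```

Request:
move_arm(
  series=[
    [[-0.2,0.65,-0.75,0,0.3,0,1],[0,0,0,0,0,0,1],[0,0,0,0,0,0,0.6],[0,0,0,0,0,0,0.3],[0,0,0,0,0,0,0]],
  ],
)

```text
clock: 4.0
eef_pos: [0.6522, 0.1794, 0.1122]
tool_rot: [-0.0, 0.966, 0.258, 0.003]
ft_force: [0.1, 0.4, -0.3]
grip_width: 0.0439
```

```bash
python3 -c "
from t import *
PO=np.array([.6505,.2228,.035])
go(PO+.086*upg,Rg)"
```

```text
clock 4.0 d cm [-0.17  0.04 -0.27] rot [0.  0.3 0.1] |rot| 0.3 F [ 0.1  0.4 -0.3] w 0.0439 pos [0.6522 0.1794 0.1122]
 j [0.04 0.63 0.19 1.09 0.52 0.05]
```

Request:
move_arm(
  series=[
    [[0,0,0,0,0,0,0],[0,0,0,0,0,0,0],[0,0,0,0,0,0,0],[0,0,0,0,0,0,0],[0,0,0,0,0,0,0]],
  ],
)

```text
clock: 4.5
eef_pos: [0.6528, 0.1788, 0.1129]
tool_rot: [0.0, 0.966, 0.258, 0.003]
ft_force: [-0.1, -1.1, 0.2]
grip_width: 0.0112
```

```bash
python3 -c "
from t import *
PO=np.array([.6505,.2228,.035])
go(PO+.086*upg,Rg)
p,d,i,T=cam('wrist'); cv2.imwrite('pics/wrist2.png',p[...,::-1])"
```

```text
clock 4.5 d cm [-0.23  0.1  -0.35] rot [0.1 0.4 0.1] |rot| 0.4 F [-0.1 -1.1  0.2] w 0.0112 pos [0.6528 0.1788 0.1129]
 j [0.04 0.63 0.19 1.09 0.52 0.05]
```

View pics/wrist2.png

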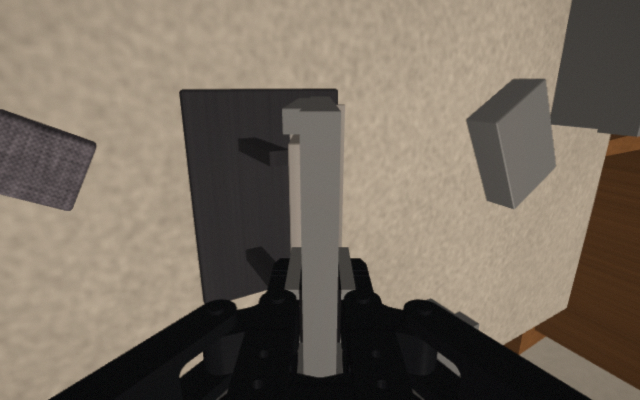

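```bash
cat >> t.py <<'E'
YAW=-15.5
RE=R.from_euler('z',YAW,degrees=True).as_matrix()
ex,ey=RE[:,0],RE[:,1]; ez=np.array([0,0,1.])
upe=.5*ey+.8660*ez; ne=-.8660*ey+.5*ez
SEAT=np.array([.4856,-.2382,.034])
Rs=RE@R.from_euler('x',-60,degrees=True).as_matrix()@Rg
def seat(up,n,x=0,off=.0895,xo=.002): return SEAT+(off+up)*upe+n*ne+(xo+x)*ex
E
python3 -c "
from t import *
print(seat(0,0),seat(.08,.005),upe,ne)
go(seat(.08,.005),Rs)"
```

```text
[ 0.49948618 -0.19561201  0.111507  ] [ 0.50901857 -0.16123932  0.183287  ] [0.13361919 0.48181523 0.866     ] [-0.23142843 -0.83450397  0.5       ]
clock 4.55 d cm [-14.38 -34.     7.03] rot [-59.5   8.5 -14.1] |rot| 61.8 F [-0.8  0.1  0.2] w 0.0112 pos [0.6528 0.1788 0.113 ]
 j [0.04 0.63 0.19 1.09 0.52 0.05]
```

Request:
move_arm(
  series=[
    [[0,0,0.8,0,0,0,0],[0,0,1.5,0,0,0,0],[0,0,2.5,0,0,0,0],[0,0,3,0,0,0,0],[0,0,3,0,0,0,0]],
  ],
)

```text
clock: 5.05
eef_pos: [0.6459, 0.1772, 0.2143]
tool_rot: [0.003, 0.967, 0.255, -0.007]
ft_force: [0.7, -0.7, -3.2]
grip_width: 0.0117
```

```bash
python3 -c "
from t import *
go(seat(.08,.005),Rs)
p,d,i,T=cam('wrist'); cv2.imwrite('pics/wrist3.png',p[...,::-1])
"
```

```text
clock 5.05 d cm [-13.68 -33.84  -3.11] rot [-59.3   7.3 -13.5] |rot| 61.2 F [ 0.7 -0.7 -3.2] w 0.0117 pos [0.6459 0.1772 0.2143]
 j [0.04 0.57 0.35 1.34 0.52 0.05]
```

View pics/wrist3.png

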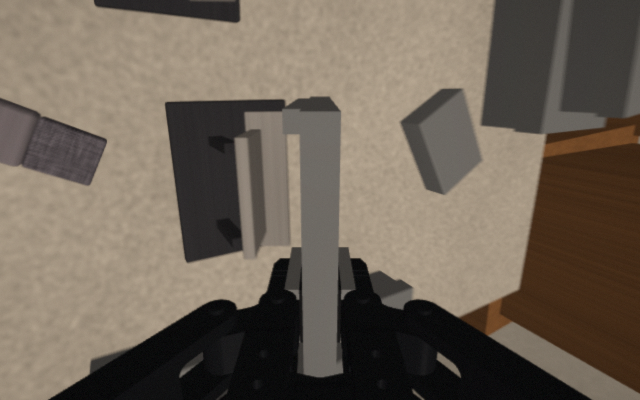

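Request:
move_arm(
  series=[
    [[0,-1.5,2.5,-3,0.4,-0.7,0],[0,-3,2,-5.9,0.7,-1.3,0],[-1,-3.4,1,-5.9,0.7,-1.3,0],[-1.5,-3.4,0,-5.9,0.7,-1.3,0],[-1.5,-3.4,0,-5.9,0.7,-1.3,0]],
  ],
)

```text
clock: 5.6
eef_pos: [0.6071, 0.0267, 0.2768]
tool_rot: [0.06, 0.998, 0.018, -0.016]
ft_force: [0.3, 0.3, -3.5]
grip_width: 0.0111
```

```bash
python3 -c "
from t import *
go(seat(.08,.005),Rs)
"
```

```text
clock 5.6 d cm [ -9.81 -18.8   -9.35] rot [-31.7   4.3  -7.8] |rot| 33.0 F [ 0.3  0.3 -3.5] w 0.0111 pos [0.6071 0.0267 0.2768]
 j [0.02 0.48 0.47 1.59 0.04 0.14]
```

Request:
move_arm(
  series=[
    [[-2,-3.8,0,-6,0.8,-1.4,0],[-2,-3.8,0,-6,0.8,-1.4,0],[-2,-3.8,-1,-6,0.8,-1.4,0],[-2,-3.5,-1.5,-5,0.8,-1.4,0],[-0.8,-1.5,-1,-3,0.4,-0.7,0]],
  ],
)

```text
clock: 6.1
eef_pos: [0.516, -0.1422, 0.2427]
tool_rot: [0.119, 0.969, -0.215, -0.03]
ft_force: [0.3, -0.0, -3.0]
grip_width: 0.0113
```

```bash
python3 -c "
from t import *
go(seat(.08,.005),Rs)
"
```

```text
clock 6.1 d cm [-0.7  -1.91 -5.94] rot [-4.9  0.9 -1.4] |rot| 5.2 F [ 0.3 -0.  -3. ] w 0.0113 pos [ 0.516  -0.1422  0.2427]
 j [-0.03  0.37  0.14  1.44 -0.42  0.23]
```

Request:
move_arm(
  series=[
    [[-0.5,-1.2,-2.0,-3.5,0.6,-1.0,0],[-0.2,-0.5,-2.0,-1.2,0.2,-0.3,0],[0,-0.2,-1.5,0,0,0,0],[0,0,0,0,0,0,0],[0,0,0,0,0,0,0]],
  ],
)

```text
clock: 6.6
eef_pos: [0.5044, -0.1605, 0.1814]
tool_rot: [0.131, 0.958, -0.252, -0.038]
ft_force: [1.2, -0.1, -2.8]
grip_width: 0.0113
```

```bash
cat > f.py <<'E'
from t import *
import sys
tag=sys.argv[1]
go(seat(.0,.0),Rs)
o=bot.get_obs(); Rt=R.from_quat(o['tool_rot']).as_matrix()
for n in ['scene','top','wrist']:
    p,d,i,T=cam(n); np.savez(f'{n}{tag}.npz',p=p,d=d,T=T,i=i)
    if n=='wrist': im=p[...,::-1].copy()
    else:
        u,v=proj(o['eef_pos'],i,T)[0].astype(int); x0=max(0,u-70);y0=max(0,v-50)
        im=cv2.resize(p[y0:y0+110,x0:x0+150,::-1],(800,587),interpolation=cv2.INTER_CUBIC); im=np.clip(im*1.4,0,255).astype(np.uint8)
    cv2.imwrite(f'pics/{n}{tag}.png',im)
E
python3 f.py A
```

```text
clock 6.6 d cm [-0.5  -3.52 -6.99] rot [-0.5 -0.3  0.1] |rot| 0.6 F [ 1.2 -0.1 -2.8] w 0.0113 pos [ 0.5044 -0.1605  0.1814]
 j [-0.03  0.41  0.01  1.31 -0.5   0.28]
```

View pics/sceneA.png

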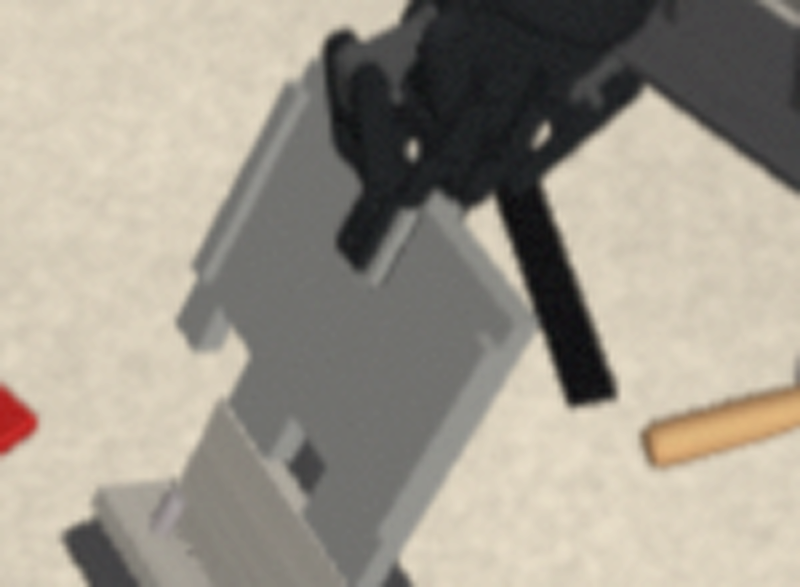

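View pics/wristA.png

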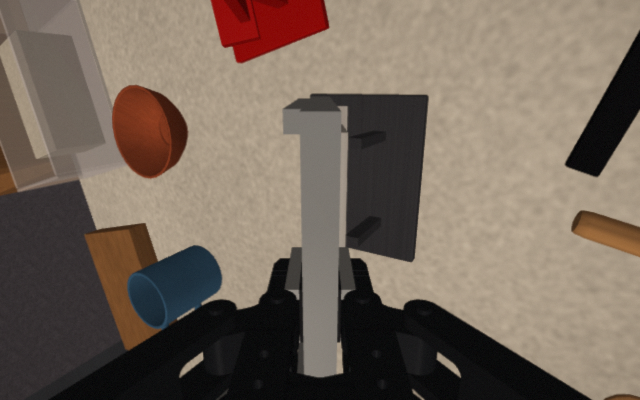

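```bash
cat > g.py <<'E'
from t import *
import sys
tag=sys.argv[1]
o=bot.get_obs(); tcp=o['eef_pos']; r=tcp-SEAT; print('tcp xnu',(r@ex*1000).round(1),(r@ne*1000).round(1),(r@upe*1000).round(1))
for n in ['scene','top']:
    z=np.load(f'{n}{tag}.npz',allow_pickle=True); C=cloud(z['d'],z['i'].item(),z['T'])
    L=(C-SEAT); X,N,U=L@ex*1000,L@ne*1000,L@upe*1000
    ok=z['d']>0
    for lab,m in [('slab',(abs(X)<45)&(U>25)&(U<57)&(abs(N+6)<15)),('plate',ok&(U>80)&(U<215)&(abs(X)<90)&(abs(N)<25)),]:
        m=m&ok
        if m.sum()<50: print(n,lab,m.sum());continue
        h=np.histogram(N[m],bins=np.arange(-25,26,2)); print(n,lab,m.sum(),[(int(b),int(c)) for b,c in zip(h[1],h[0]) if c>20])
    m=ok&(U>60)&(U<230)&(abs(X)<100)&(abs(N-10)<6)
    print(' X of plate',np.percentile(X[m],[.5,99.5]).round(1))
    # lower edge by column
    for a in [-67,-60,-40,-20,-8,0,18,40,60,66]:
        q=ok&(abs(X-a)<3)&(abs(N-10)<9)&(U>62)
        if q.sum()>5: print('  x',a,'minU',np.percentile(U[q],2).round(1),'maxU',np.percentile(U[q],98).round(1),'N',np.median(N[q]).round(1))
E
python3 g.py A
```

```text
tcp xnu -1.9 4.9 168.5
scene slab 440 [(-9, 85), (-7, 286), (-5, 63)]
scene plate 3355 [(-3, 43), (-1, 60), (1, 70), (3, 64), (5, 75), (7, 391), (9, 1531), (11, 553), (13, 117), (15, 232), (17, 86), (21, 36), (23, 49)]
 X of plate [-72.9  66.8]
  x -67 minU 84.7 maxU 205.2 N 12.5
  x -60 minU 79.3 maxU 198.8 N 10.0
  x -40 minU 104.3 maxU 189.9 N 10.3
  x -20 minU 79.3 maxU 184.4 N 9.8
  x -8 minU 79.4 maxU 220.7 N 10.2
  x 0 minU 80.2 maxU 231.8 N 10.0
  x 18 minU 104.7 maxU 417.7 N 10.3
  x 40 minU 85.3 maxU 556.2 N 9.6
  x 60 minU 78.9 maxU 207.5 N 15.2
  x 66 minU 80.2 maxU 206.3 N 9.2
top slab 152 [(-7, 83), (-5, 68)]
top plate 1780 [(-1, 38), (1, 59), (3, 59), (5, 68), (7, 62), (9, 466), (11, 736), (13, 37), (15, 91), (17, 124)]
 X of plate [-75.2  64.9]
  x -67 minU 82.0 maxU 209.2 N 15.1
  x -60 minU 82.9 maxU 209.1 N 10.9
  x -40 minU 105.4 maxU 307.2 N 11.2
  x -20 minU 81.4 maxU 264.7 N 11.3
  x -8 minU 83.8 maxU 183.4 N 11.4
  x 0 minU 85.9 maxU 144.5 N 11.1
  x 18 minU 101.4 maxU 128.1 N 11.1
  x 40 minU 81.0 maxU 207.6 N 11.0
  x 60 minU 84.9 maxU 206.9 N 14.7
  x 66 minU 83.6 maxU 207.2 N 16.7
```

View pics/topA.png

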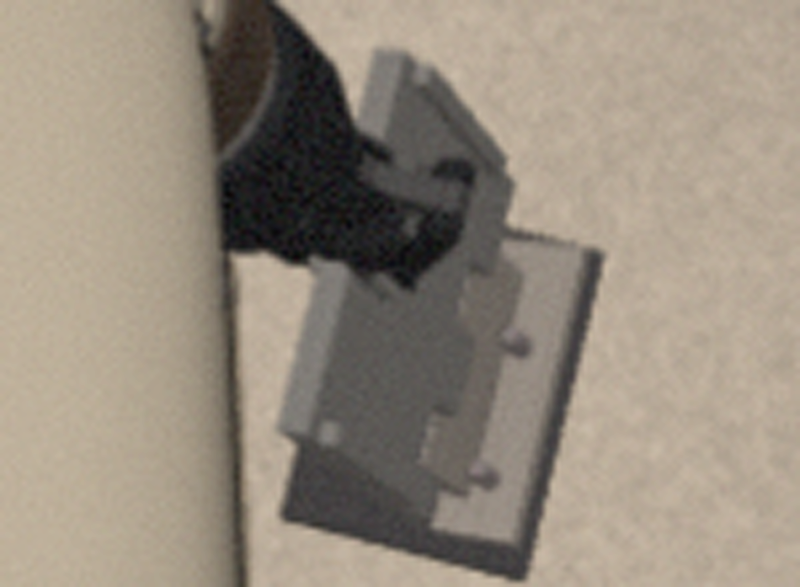

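Request:
move_arm(
  series=[
    [[0.4,-0.1,0,-0.5,-0.3,0,0],[0,0,0,0,0,0,0],[-0.2,-0.7,-1.3,0,0,0,0],[-0.2,-0.8,-1.4,0,0,0,0],[0,0,0,0,0,0,0]],
  ],
)

```text
clock: 7.25
eef_pos: [0.5088, -0.1763, 0.1586]
tool_rot: [0.132, 0.957, -0.256, -0.029]
ft_force: [-0.5, 0.6, -2.4]
grip_width: 0.0114
```

```bash
python3 f.py B; python3 g.py B | head -3; python3 g.py B | grep 'X of'
```

```text
clock 7.25 d cm [-0.93 -1.93 -4.71] rot [0.1 0.7 0.1] |rot| 0.7 F [-0.5  0.6 -2.4] w 0.0114 pos [ 0.5088 -0.1763  0.1586]
 j [-0.05  0.43 -0.03  1.22 -0.51  0.25]
tcp xnu 7.3 5.5 142.9
scene slab 207 [(-9, 42), (-7, 112), (-5, 41)]
scene plate 3017 [(-5, 24), (-3, 50), (-1, 34), (1, 65), (3, 48), (5, 50), (7, 89), (9, 796), (11, 1023), (13, 179), (15, 182), (17, 188), (19, 46), (21, 50), (23, 110)]
 X of plate [-65.2  75.7]
 X of plate [-65.5  73.9]
```

View pics/sceneB.png

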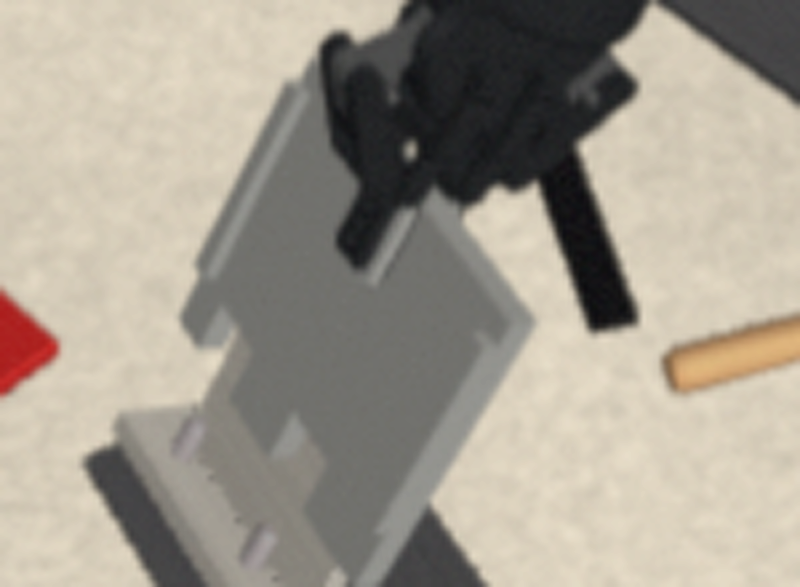

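Request:
move_arm(
  series=[
    [[-0.5,0.1,0,0,0.6,0,0],[-0.3,-0.8,-1.4,0,0,0,0],[-0.25,-0.7,-1.3,0,0,0,0],[-0.1,-0.3,-0.5,0,0,0,0],[0,0,0,0,0,0,0]],
  ],
)

```text
clock: 7.9
eef_pos: [0.5008, -0.1916, 0.1317]
tool_rot: [0.13, 0.957, -0.257, -0.03]
ft_force: [-0.6, 1.0, -2.6]
grip_width: 0.0115
```

```bash
python3 f.py C; python3 g.py C | head -3; python3 g.py C | grep 'X of'
```

```text
clock 7.9 d cm [-0.14 -0.4  -2.02] rot [ 0.1  0.6 -0.2] |rot| 0.6 F [-0.6  1.  -2.6] w 0.0115 pos [ 0.5008 -0.1916  0.1317]
 j [-0.08  0.44 -0.1   1.13 -0.51  0.21]
tcp xnu 3.2 6.4 110.0
scene slab 10
scene plate 2222 [(-11, 21), (-9, 22), (-7, 22), (-5, 25), (-3, 75), (-1, 75), (1, 49), (3, 45), (5, 49), (7, 42), (9, 160), (11, 748), (13, 341), (15, 91), (17, 179), (19, 88), (21, 48), (23, 89)]
 X of plate [-64.8  72. ]
 X of plate [-69.5  70.5]
```

View pics/sceneC.png

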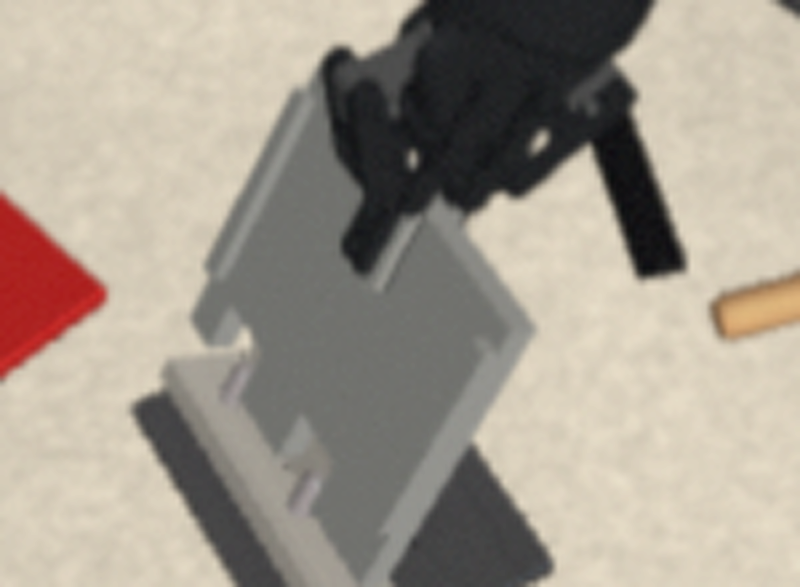

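Request:
move_arm(
  series=[
    [[0,0.35,-0.2,0,0.5,-0.2,0],[0,0,0,0,0,0,0],[-0.15,-0.3,-0.6,0,0,0,0],[-0.1,-0.3,-0.5,0,0,0,0],[0,0,0,0,0,0,0]],
  ],
)

```text
clock: 8.55
eef_pos: [0.5007, -0.1932, 0.1198]
tool_rot: [0.131, 0.957, -0.257, -0.032]
ft_force: [-0.5, 0.5, -2.5]
grip_width: 0.0117
```

```bash
python3 f.py D; python3 g.py D | head -3; python3 g.py D | grep 'X of'
```

```text
clock 8.55 d cm [-0.12 -0.24 -0.83] rot [ 0.1  0.3 -0.1] |rot| 0.4 F [-0.5  0.5 -2.5] w 0.0117 pos [ 0.5007 -0.1932  0.1198]
 j [-0.09  0.45 -0.11  1.11 -0.52  0.21]
tcp xnu 3.1 2.0 98.9
scene slab 344 [(5, 90), (7, 253)]
scene plate 2131 [(-13, 30), (-11, 30), (-9, 38), (-7, 89), (-5, 57), (-3, 48), (-1, 42), (1, 41), (3, 47), (5, 244), (7, 598), (9, 181), (11, 97), (13, 153), (15, 66), (17, 61), (19, 136), (21, 94), (23, 21)]
 X of plate [-68.6  72.1]
 X of plate [-69.3  71.6]
```

View pics/sceneD.png

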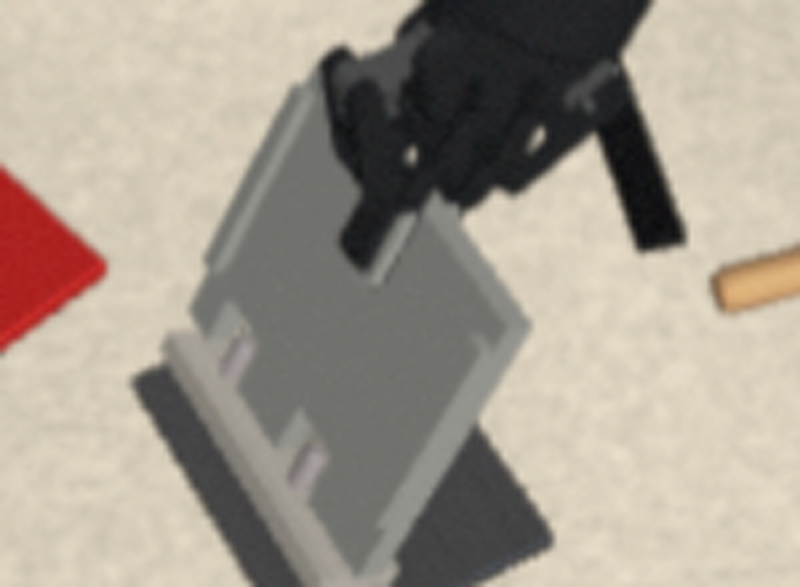

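View pics/topD.png

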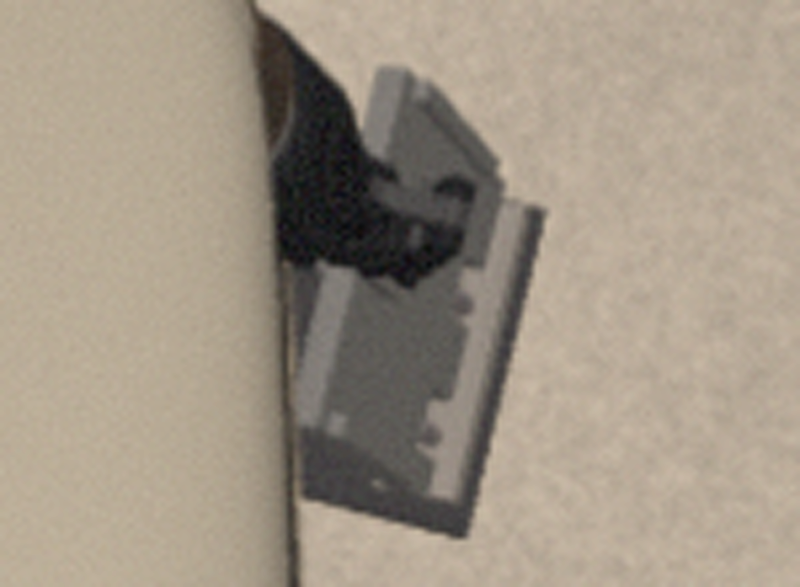

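Request:
move_arm(
  series=[
    [[-0.2,-0.1,-0.4,0,0.2,0,0],[-0.1,-0.2,-0.4,0,0,0,0],[0,-0.1,-0.2,0,0,0,0],[0,0,0,0,0,0,0],[0,0,0,0,0,0,0]],
  ],
)

```text
clock: 9.2
eef_pos: [0.4992, -0.1955, 0.1143]
tool_rot: [0.129, 0.957, -0.257, -0.031]
ft_force: [-0.1, -0.3, -2.8]
grip_width: 0.0112
```

```bash
python3 f.py E; python3 g.py E |grep -v ' x '
```

```text
clock 9.2 d cm [ 0.03 -0.01 -0.28] rot [ 0.1  0.4 -0.3] |rot| 0.5 F [-0.1 -0.3 -2.8] w 0.0112 pos [ 0.4992 -0.1955  0.1143]
 j [-0.09  0.45 -0.12  1.09 -0.52  0.2 ]
tcp xnu 1.5 1.3 91.4
scene slab 402 [(5, 160), (7, 234)]
scene plate 1981 [(-15, 23), (-13, 27), (-11, 23), (-9, 57), (-7, 92), (-5, 44), (-3, 49), (-1, 38), (1, 37), (3, 57), (5, 319), (7, 453), (9, 114), (11, 113), (13, 129), (15, 52), (17, 70), (19, 137), (21, 84)]
 X of plate [-69.3  71.3]
top slab 143 [(7, 142)]
top plate 916 [(-3, 39), (-1, 38), (1, 49), (3, 48), (5, 54), (7, 365), (9, 72), (11, 23), (13, 66), (15, 23), (21, 60)]
 X of plate [-70.2  70.2]
```

View pics/sceneE.png

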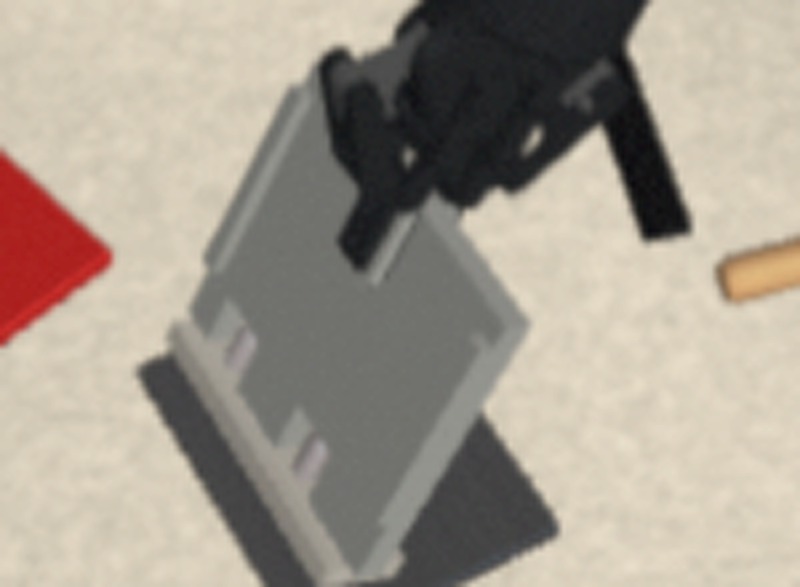

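Request:
move_arm(
  series=[
    [[0,-0.05,-0.2,0,0.3,-0.2,0],[0,0,-0.1,0,0,0,0],[0,0,0,0,0,0,0],[0,0,0,0,0,0,0],[0,0,0,0,0,0,0]],
  ],
)

```text
clock: 9.85
eef_pos: [0.4994, -0.1956, 0.1134]
tool_rot: [0.13, 0.957, -0.257, -0.034]
ft_force: [-1.6, 3.6, 2.8]
grip_width: 0.0115
```

```bash
python3 -c "
from t import *
go(seat(0,0),Rs)
r=bot.get_obs()['eef_pos']-SEAT;print(r@ex*1e3,r@ne*1e3,r@upe*1e3)"
```

```text
clock 9.85 d cm [ 0.01 -0.   -0.19] rot [ 0.1  0.1 -0.1] |rot| 0.2 F [-1.6  3.6  2.8] w 0.0115 pos [ 0.4994 -0.1956  0.1134]
 j [-0.09  0.46 -0.12  1.1  -0.52  0.21]
1.8708823304350173 0.9838776319119197 91.16302887398095
```

Request:
move_arm(
  series=[
    [[0,0,0,0,0,0,0.15],[0,0,0,0,0,0,0.3],[0,0,0,0,0,0,0.5],[0,0,0,0,0,0,0.7],[0,0,0,0,0,0,0.7]],
  ],
)

```text
clock: 10.35
eef_pos: [0.5, -0.1971, 0.1137]
tool_rot: [0.13, 0.957, -0.259, -0.033]
ft_force: [-0.1, 0.3, 0.5]
grip_width: 0.06
```

```bash
python3 f.py F; python3 g.py F |grep -v '  x '
```

```text
clock 10.35 d cm [-0.05  0.14 -0.22] rot [ 0.3  0.1 -0. ] |rot| 0.3 F [-0.1  0.3  0.5] w 0.06 pos [ 0.5    -0.1971  0.1137]
 j [-0.09  0.46 -0.11  1.1  -0.52  0.21]
tcp xnu 2.7 2.1 90.7
scene slab 442 [(3, 52), (5, 272), (7, 118)]
scene plate 1457 [(-11, 22), (-9, 34), (-7, 55), (-5, 53), (-3, 46), (-1, 52), (1, 80), (3, 369), (5, 331), (7, 57), (9, 66), (11, 61), (19, 25), (21, 28), (23, 36)]
 X of plate [-70.3  71.3]
top slab 134 [(5, 42), (7, 92)]
top plate 811 [(-5, 38), (-3, 40), (-1, 39), (1, 46), (3, 61), (5, 402), (7, 53), (11, 64)]
 X of plate [-70.3  70.1]
```

View pics/wristF.png

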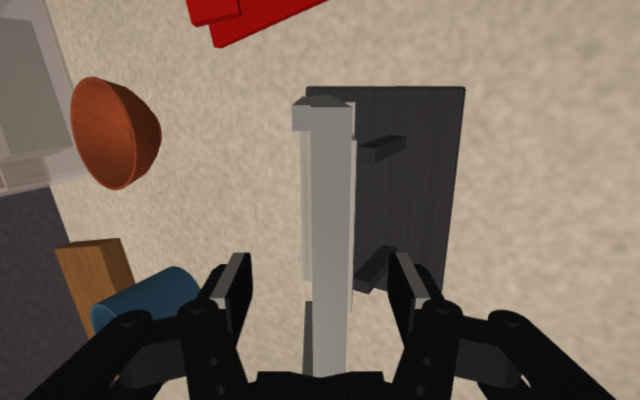

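Request:
move_arm(
  series=[
    [[0.1,0.5,0.9,0,0,0,0.7],[0.25,0.9,1.6,0,0,0,0.7],[0.4,1.3,2.3,0,0,0,0.7],[0.4,1.4,2.6,0,0,0,0.7],[0.4,1.4,2.6,0,0,0,0.7]],
  ],
)

```text
clock: 11.0
eef_pos: [0.5117, -0.1405, 0.2153]
tool_rot: [0.131, 0.956, -0.259, -0.038]
ft_force: [0.9, -0.0, 0.3]
grip_width: 0.0597
```

Request:
move_arm(
  series=[
    [[0,2.5,3,0,0,0,0.7],[0,4,3,0,0,0,0.7],[0,4,2,0,0,0,0.7],[0,3,0,0,0,0,0.7],[0,0,0,0,0,0,0.7]],
  ],
)

```text
clock: 11.5
eef_pos: [0.5128, 0.001, 0.3064]
tool_rot: [0.132, 0.957, -0.257, -0.032]
ft_force: [0.7, -0.4, -0.4]
grip_width: 0.0597
```

```bash
sed -i "s/proj(o\['eef_pos'\]/proj(SEAT+.08*upe/" f.py; python3 f.py G; python3 g.py G
python3 - <<'E'
from t import *
import numpy as np,cv2
p=np.load('sceneG.npz',allow_pickle=True)['p'];cv2.imwrite('pics/sceneGfull.png',p[...,::-1])
z=np.load('sceneG.npz',allow_pickle=True);C=cloud(z['d'],z['i'].item(),z['T']);L=C-SEAT;X,N,U=[L@v*1000 for v in(ex,ne,upe)]
m=(z['d']>0)&(abs(X)<55)&(U>35)&(U<120)&(abs(N-6)<4); A=np.c_[X[m],U[m],np.ones(m.sum())]; print('fit tilt x,u per mm',np.linalg.lstsq(A,N[m],rcond=None)[0])
E
```

```text
clock 11.5 d cm [ -1.33 -19.66 -19.49] rot [0.1 0.4 0.1] |rot| 0.4 F [ 0.7 -0.4 -0.4] w 0.0597 pos [0.5128 0.001  0.3064]
 j [ 0.26  0.44  0.36  1.78 -0.45  0.6 ]
tcp xnu -37.3 -66.7 352.4
scene slab 436 [(3, 56), (5, 264), (7, 114)]
scene plate 1614 [(-7, 41), (-5, 52), (-3, 59), (-1, 49), (1, 93), (3, 568), (5, 509), (7, 79), (9, 68), (11, 68)]
 X of plate [-69.4  71.2]
  x -67 minU 64.2 maxU 131.9 N 10.9
  x -60 minU 65.1 maxU 129.0 N 6.6
  x -40 minU 65.0 maxU 131.4 N 5.2
  x -20 minU 63.7 maxU 132.6 N 4.9
  x -8 minU 63.8 maxU 131.0 N 5.2
  x 0 minU 65.4 maxU 131.9 N 4.9
  x 18 minU 65.2 maxU 131.3 N 5.0
  x 40 minU 62.9 maxU 131.5 N 5.2
  x 60 minU 65.7 maxU 132.1 N 5.6
  x 66 minU 65.2 maxU 132.0 N 10.5
top slab 227 [(5, 73), (7, 154)]
top plate 1118 [(-7, 43), (-5, 65), (-3, 66), (-1, 61), (1, 79), (3, 78), (5, 572), (7, 68), (11, 65)]
 X of plate [-70.2  69.8]
  x -67 minU 64.0 maxU 131.3 N 11.2
  x -60 minU 66.3 maxU 131.8 N 6.2
  x -40 minU 66.1 maxU 698.2 N 6.5
  x -20 minU 65.6 maxU 133.1 N 6.2
  x -8 minU 65.5 maxU 131.6 N 6.0
  x 0 minU 67.5 maxU 131.7 N 6.0
  x 18 minU 63.3 maxU 132.8 N 6.1
  x 40 minU 67.7 maxU 131.6 N 6.1
  x 60 minU 63.5 maxU 131.3 N 6.8
  x 66 minU 64.2 maxU 131.6 N 11.9
fit tilt x,u per mm [-1.36261295e-03 -1.96819170e-02  7.08839352e+00]
```

View pics/sceneG.png

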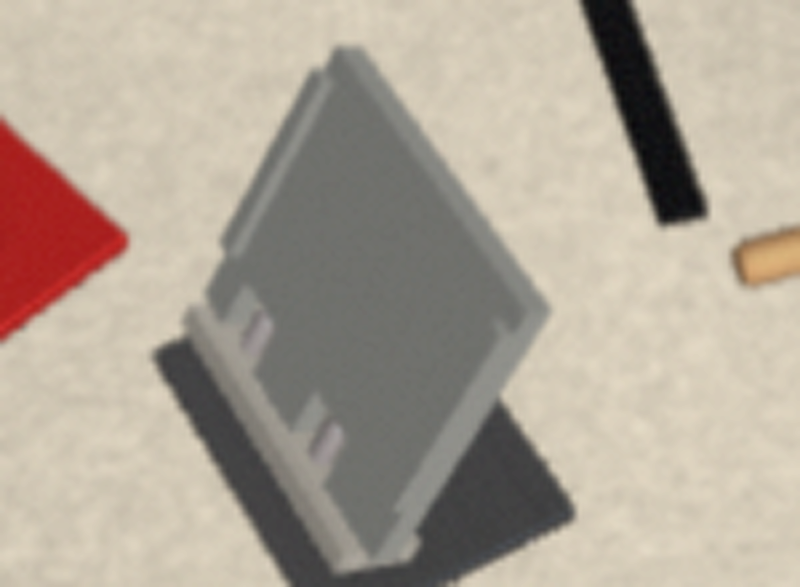

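View pics/topG.png

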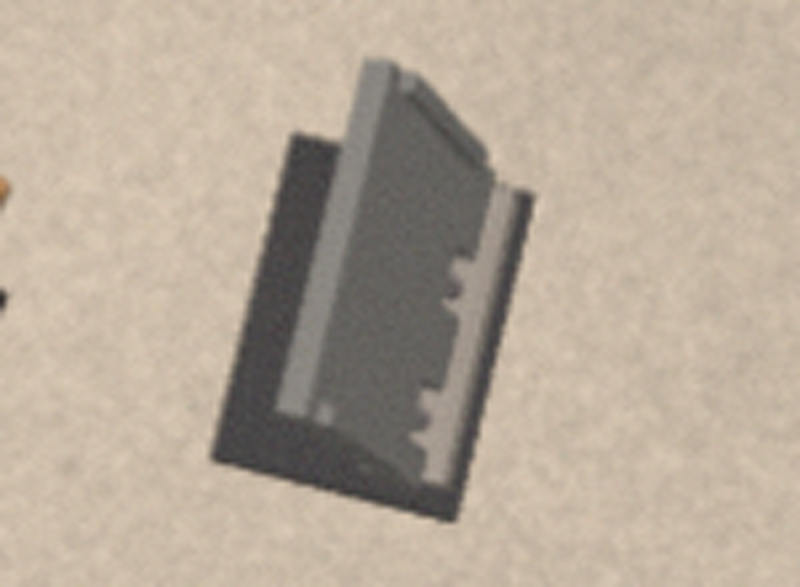

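```bash
python3 - <<'E'
from t import *
for n in ['scene','top']:
  for tag in '0G':
    z=np.load(n+tag+'.npz',allow_pickle=True);C=cloud(z['d'],z['i'].item(),z['T']);L=C-SEAT;X,N,U=[L@v*1000 for v in(ex,ne,upe)]
    ok=(z['d']>0)
    m=ok&(abs(X)<60)&(N>14)&(N<22)&(abs(U)<6); print(n,tag,'ledge U',m.sum(),np.percentile(U[m],[10,50,90]).round(1) if m.sum() else '')
    m=ok&(abs(X)<50)&(N>-5)&(N<5)&(U>115)&(U<145); 
    if m.sum(): print('  plate top edge U',m.sum(),np.percentile(U[m],[10,50,90]).round(1))
    for s in (18,-40):
      m=ok&(abs(X-s)<14)&(N>-4)&(N<5)&(U>2)&(U<30)
      print('  pin region x',s,m.sum(),'X',np.percentile(X[m],[5,95]).round(1) if m.sum()>5 else '','U',np.percentile(U[m],[50,98]).round(1) if m.sum()>5 else '')
E
```

```text
scene 0 ledge U 149 [-5.2 -1.3  1.2]
  pin region x 18 37 X [15.4 23.2] U [13.4 26.6]
  pin region x -40 31 X [-43.6 -34.3] U [12.8 26.4]
scene G ledge U 151 [-5.  -1.7  1.6]
  plate top edge U 313 [118.5 128.9 132. ]
  pin region x 18 55 X [ 4.7 23.3] U [10.4 26.7]
  pin region x -40 41 X [-53.8 -34. ] U [12.7 26.7]
top 0 ledge U 114 [-4.7 -0.4  2.5]
  pin region x 18 21 X [13.2 24.1] U [15.9 21.3]
  pin region x -40 28 X [-47.6 -28.7] U [15.1 23. ]
top G ledge U 120 [-3.9 -0.2  2.5]
  plate top edge U 232 [128.6 130.3 132.2]
  pin region x 18 7 X [12.8 31.5] U [ 7.4 15.1]
  pin region x -40 9 X [-45.2 -26.5] U [ 5.9 15.3]
```

View pics/sceneGfull.png

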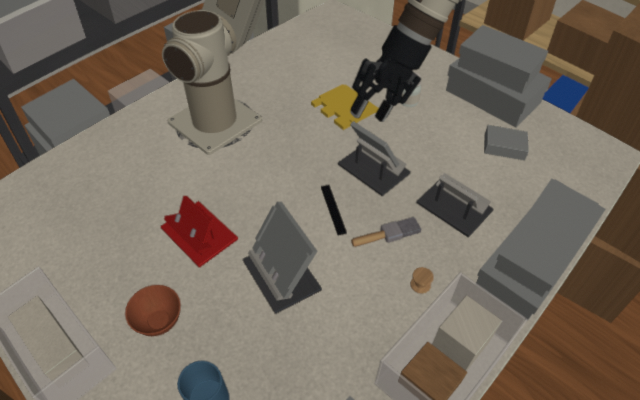

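The plate leans on the easel with its rails outward and both pins in the notches. Its top edge is about 130 mm above the ledge, as a fully seated plate should be. The spare is unmoved at (375,155) and the arm is clear, so I'm handing the job in.

```bash
python3 -c "
from h import bot
print(bot.job_done(), bot.get_obs()['clock'])"
```

```text
the job is handed in; nothing more can be done
the job is handed in; nothing more can be done
```

I gripped the notched plate across the middle of its top edge and lifted it off the rest. I turned it over (60° through vertical plus 15.5° of yaw) and lowered it over the easel's pins until it touched the ledge. Then I let go and backed the arm away. The last clock reading was about 11.5 s, and forces stayed at a few newtons whenever I read them.

**Last checks after letting go:**
- **Rails:** they face outward, and the pictures show both pins inside the notches.
- **Sideways position:** the plate is centred to about 1 mm.
- **Height:** its top edge is level, at a median of about 130 mm above the seat (nominal 130). The 98th-percentile readings ran 1–2 mm higher.
- **Against the slab:** the outward face reads 5–6 mm from the seat point (nominal 6).
- **Other objects:** the spare and the yellow and red look-alikes look unmoved, and the robot touches nothing.

**Disagreement:** the scene camera showed about 1° of tilt in the plate face. I did not repeat that fit with the top camera. I put it down to camera calibration or depth noise and did not correct it.

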